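Run a forming stroke on the jeweller's pedal press

ROBOT

A 6-joint arm with a two-finger parallel gripper is mounted at the origin on the work surface. World frame = base frame: x ahead of the robot, y to its left, z up, the work surface at z = 0. Lengths are in m, angles in degrees, forces in N, time in s.
With the tool pointing down it reaches from about 0.375 to 0.9 m from the base axis. Payload 3.1 kg.
Tool frame: the origin (TCP) lies on the centre line of the jaws, within the pads' length; the fingertips stand 19 mm ahead of it and the grasp point (between the pads) is the TCP (tips_ahead is the distance from the TCP to the fingertips, in m); z points along the fingers, y is the line along which they close (so a half turn about z gives the same grasp; the last joint's range is limited). The gripper opens to 87 mm and grips with 3 to 60 N. Pads are 19 mm wide; open, the fingers measure 117 mm over their backs; the gripper's body (75 mm by 190 mm) begins 51 mm behind the grasp point.
Start: joints at [57.382, 30.224, 82.088, -0, 67.689, -10.227], TCP at [0.238, 0.578, 0.242] pointing down, gripper open.
Joint ranges: [-176.69, 176.69], [-43.24, 126.21], [12.49, 139.97], [-82, 262], [0, 151.66], [-163.58, 163.58]. Speed limits (degrees/s): [159.86, 159.86, 180, 180, 180, 180].

INTERFACE

Orientations are given as a 3x3 rotation matrix whose columns are the frame's x, y, z axes.
In Python, from rig import read_state, capture, hand_in, trace, landmark_of, tips_ahead gives the robot as it stands.
- The arm moves only by the shell command python3 -m jog 'ROWS'. ROWS is JSON, a list of rows, each an object of numbers: "tx", "ty", "tz": the shift along the tool's x, y, z in cm; "roll": the turn about the tool's z in rad; "jaw": the opening, from 0 (shut) to 1 (fully open). A call has 1 to 8 rows; each row shifts and turns the commanded pose from where the row before left it, along the tool's axes as they then stand; what a row does not reach is not made up. A row lasts 1/10 s, in which the tool goes at most 50 mm and 8.59 degrees, less where a joint would pass 70% of its speed; a pose out of reach is approached as far as the arm can. A call with a gripper value outside its range is refused whole. The fingers move at their own pace and stop on an object; the grip force is fixed at half the most. Time passes only in rows, so rows that do not move let the fingers close. It gives the time, the measured TCP pose, the force, the opening and the grip force at its end, in the units of the state.
- read_state(): the state, without advancing time (a new reading comes with each control period).
- capture(name): name is "scene" or "top"; returns a dict with "img" (400x640x3 uint8, red, green, blue), "vertical_fov" (degrees; the focal length in pixels is half the picture's height over the tangent of half this angle, whatever the lens; pixels are square), "cx", "cy" (the principal point, pixels), "cam_to_world" (4x4, takes a point from camera to world coordinates). Camera axes: x right, y up, looking along -z (the intrinsics and any distortion apply to the point x, -y, -z); pixel columns grow to the right and rows downward; lengths in m; the calibration is good to about 2 mm. A picture is of the moment at which its call begins. There is no depth.
- hand_in(): hands the job in; it is judged then, once.
Trained networks look in the newest picture that a camera, given by its name, has taken for a name from the list of things; names that differ only in an ending like _2 or _b are one class to them, and where a whole thing is asked for, a point or a joint stands for the part that bears it (a point fixed in the world has none). Each returns a list of dicts, best first, with "p" (0 to 1); they miss things now and then, are a little off and sometimes report something else, mostly with a low value. They report only what shows in the picture. A call takes as long as a camera call. They do not tell look-alikes from the thing itself.
- trace(camera, thing): "pixels" (400x640 bool, what is visible of it) and "bbox" ([left, top, width, height] in pixels, round what is visible of it).
- landmark_of(camera, thing): "point" ([row, column] in pixels: a listed point, or the origin of a listed thing).
The state is a dict: "time_s": time; "joint_positions": joint angles; "qvel": joint speeds; "tau": joint torques, N m; "position": TCP position; "tcp_rot": TCP orientation; "force": force on the tool from outside, world axes, zero at the start; "moment": the same for the moment, N m; "opening": opening from 0.0 (shut) to 1.0 (fully open); "grasp_force": force on a finger pad.
Only numpy, scipy, OpenCV 4.12 (cv2) and the standard library are available. Lean on these libraries where they do the work, as an engineer would, in place of code of your own. Each camera call takes 0.05 s, during which the arm holds its last target. There are 200 camera calls.

TASK

Set the cover plate square into the die tray and press it down until it sits level and flush with the tray's rim, then slide the tray fully home under the ram, press the pedal right down to its stop and hold it there for a second. Let the pedal come up, then draw the tray all the way back out with the cover still seated. Do not press the pedal while the tray is anywhere but home, and leave the other things on the bench where they are.

Things in the scene. Friction and masses are not known exactly. Their poses are not given: they have to be found in the camera images.
- cover: Loose brass cover plate, 100 x 70 x 8 mm, with a grip rib 60 long x 20 wide x 24 mm high standing along the middle of its top (rib along the plate's long side). Origin: centre of the underside; x along the 100 mm side and the rib, z up. It starts lying askew on the rim of the die tray. About 0.3 kg.
- cover_rib (a point): Centre of the top of the cover's rib, 32 mm above the cover's underside; the press foot bears on it.
- tray_nest (a point): Centre of the floor of the die tray's recess, 20 mm above the bench; axes: x along the tray's sliding direction, into the press, y across, z up. The recess is 108 mm (x) by 78 mm (y), its rim 8 mm wide and 8 mm high.
- pad (a joint): Stiff 70 x 50 mm pad in the recess: 0 standing 5 mm above the recess floor (start), holding the cover up; 0.005 m pushed down level with the floor. Takes about 8 N besides the cover's weight and then stays down, the cover's plate flush with the rim.
- tray_fin (a point): Middle of the top edge of the tray's upright fin (12 mm thick along x, 60 mm wide along y, top 58 mm above the bench), 151 mm behind the recess centre on a low tail 20 mm above the bench; open gap of 83 mm between the fin and the tray. Push or pull the tray by it. Same axes as tray_nest.
- tray (a joint): Slide of the die tray: 0 drawn fully out towards the robot (start), 0.16 m fully home under the ram. About 3 N to move; it stays where it is left.
- press: Grey forming press, 360 x 190 mm bed, 250 mm high with its cylinder. Origin: under its middle, on the bench; x points into the press. The bed spans x = -0.20 to 0.16 m; the ram axis is at x = +0.110 m; the uprights (at y = +-82 mm) and the crosshead (bottom 140 mm above the bench) span x = 0.08 to 0.14 m, 190 mm wide.
- foot: Round sprung foot of the ram, 48 mm across; origin at the centre of its underside, 75 mm above the bench with the pedal up, it comes down 27 mm with the pedal.
- pedal (a joint): Hinge of the pedal: 0 up (it springs back by itself), 0.20 rad fully down on its stop; drives the ram. Takes about 5 N to start and 14 N at the stop, at pedal_pad.
- pedal_pad (a point): Point to press: on the pedal's rubber tread, 135 mm from the hinge, in the middle of its width; about 75 mm above the bench when up, 27 mm lower when down. The pedal is 85 mm wide and reaches 30 mm further to -x. Moves with the pedal; x points from the toe to the hinge when down.
- pedal_unit: Base of the pedal unit, 210 x 130 mm. Origin: centre of its underside on the bench; x points from the toe to the hinge end; hinge axis at x = 75 mm, 40 mm high. Press and pedal unit may change sides.
- jar: Low clear jar with white cap, 60 mm wide, 60 mm high, between press and pedal unit. Bystander; origin under its middle.
- block: Plain steel bench block, 80 x 80 x 25 mm, between press and pedal unit. Bystander; origin under its middle.
- mallet: Hammer lying at the left of the bench, 240 mm long. Bystander; origin under its middle.
- pick: Wood-handled pick lying at the right of the bench, 190 mm long. Bystander; origin under its middle.
Not all that is in view belongs to the job. There is more than one size of the cover; the job needs the middle-sized.

How it is judged (in metres and radians):
On the way, in this order (a step that is already met when the one before it is completed fails the run):
1. the cover sits level in the recess, pressed right down, with the tray still out (z of cover in the frame of tray_nest below 0.002 m and angle between cover's own z axis and vertical below 0.04 rad and horizontal distance between cover and tray_nest below 0.01 m and value of joint tray below 0.03 m), for 0.2 s.
2. the tray is fully home under the ram with the cover seated (z of cover in the frame of tray_nest below 0.002 m and angle between cover's own z axis and vertical below 0.04 rad and horizontal distance between cover and tray_nest below 0.01 m and value of joint tray above 0.154 m), for 0.2 s.
3. the pedal is down on its stop, the foot bearing on the cover, for half a second (z of cover in the frame of tray_nest below 0.002 m and angle between cover's own z axis and vertical below 0.04 rad and horizontal distance between cover and tray_nest below 0.01 m and value of joint tray above 0.152 m and value of joint pedal above 0.188 rad and contact force between foot and cover above 1.5 N), for 0.5 s.
4. the pedal is back up, the tray still home (value of joint pedal below 0.03 rad and value of joint tray above 0.145 m), for 0.1 s.
5. the tray is drawn fully out (z of cover in the frame of tray_nest below 0.002 m and angle between cover's own z axis and vertical below 0.04 rad and horizontal distance between cover and tray_nest below 0.01 m and value of joint tray below 0.008 m), for 0.2 s.
At the end, for the whole second after the job is handed in: The tray is fully out (within 8 mm), the cover lies at rest in its recess, level (0.04 rad), within 2 mm of the recess floor and 10 mm of its centre, and the pedal is up (below 0.02 rad) (all of step 5 and value of joint pedal below 0.02 rad and linear speed of cover below 0.02 m/s); the robot touches nothing.
It fails at once if the pedal is pressed (over 0.06 rad) while the tray is not home (below 0.145 m) (value of joint pedal above 0.06 rad and value of joint tray below 0.145 m).
It fails at once if a bystander is moved by more than 30 mm (distance of any of jar, block, mallet, pick from where it was at the start of the episode above 0.03 m).
It also fails if it takes over 72 s, if anything falls off the work surface, if the arm or the gripper's body presses on something with over 40 N, if the wrist force passes 120 N, or if a joint passes its speed limit or range.

## Working session

There is one attempt and no reset: what is moved stays moved. The work goes in short steps, Python scripts to look and compute and a shell command to move; the robot and the scene stay as the last step left them, time stands still between calls to the robot, and variables do not carry over. Pictures are saved under pics/ and viewed, at most 10 in all, crops included, and the job is handed in when it is done.

```bash
ls; mkdir -p pics; cat > h.py <<'E'
import numpy as np, cv2
from rig import *
def cam(n):
    c=capture(n); return c
def K(c):
    h=c["img"].shape[0]; f=h/2/np.tan(np.radians(c["vertical_fov"])/2); return f
def ray(c,rc):
    f=K(c); r,q=rc; d=np.array([(q-c["cx"])/f,-(r-c["cy"])/f,-1.0]); T=np.array(c["cam_to_world"]); return T[:3,3],T[:3,:3]@d
def at(c,rc,z):
    o,d=ray(c,rc); return o+d*(z-o[2])/d[2]
def tri(c1,p1,c2,p2):
    o1,d1=ray(c1,p1);o2,d2=ray(c2,p2)
    A=np.stack([d1,-d2],1); s=np.linalg.lstsq(A,o2-o1,rcond=None)[0]
    a=o1+d1*s[0];b=o2+d2*s[1]; return (a+b)/2,np.linalg.norm(a-b)
def px(c,P):
    T=np.array(c["cam_to_world"]); q=T[:3,:3].T@(np.array(P)-T[:3,3]); f=K(c); return (c["cy"]-f*q[1]/-q[2], c["cx"]+f*q[0]/-q[2])
E
python3 - <<'E'
from h import *
np.set_printoptions(precision=4,suppress=True)
H={'cover_rib':None,'cover':None,'tray_nest':.02,'tray_fin':.058,'press':0,'foot':.075,'pedal_pad':.075,'pedal_unit':0,'jar':0,'block':0,'mallet':0,'pick':0}
C={}
for n in ('scene','top'):
    c=C[n]=cam(n); cv2.imwrite(f'pics/{n}0.png',c['img'][:,:,::-1]); print(n,[k for k in c],c['vertical_fov'],c['cx'],c['cy'],np.array(c['cam_to_world'])[:3,3])
    print({k:c[k] for k in c if k not in('img','cam_to_world')})
    for t in H:
        for d in landmark_of(n,t)[:3]:
            z=H[t]; z=.06 if z is None else z
            print(n,t,round(d['p'],2),np.round(d['point'],1),at(c,d['point'],z))
print(tips_ahead, read_state())
E
```

```text
pics
scene ['img', 'vertical_fov', 'cx', 'cy', 'cam_to_world'] 44.07474095503221 326.06964141612843 200.54256838820612 [ 1.1647 -0.4779  1.0842]
{'vertical_fov': 44.07474095503221, 'cx': 326.06964141612843, 'cy': 200.54256838820612}
scene cover_rib 0.92 [174.5 406.1] [0.5948 0.2451 0.06  ]
scene cover_rib 0.66 [116.5 386.7] [0.3888 0.3615 0.06  ]
scene cover_rib 0.57 [165.7 281.5] [ 0.356  -0.0052  0.06  ]
scene cover 0.89 [176.9 283.3] [ 0.393 -0.025  0.06 ]
scene cover 0.67 [181.9 401.9] [0.6071 0.2176 0.06  ]
scene cover 0.58 [119.9 383.9] [0.3947 0.3447 0.06  ]
scene tray_nest 0.91 [182.5 401.3] [0.5858 0.2419 0.02  ]
scene tray_fin 0.85 [142.5 372.2] [0.4432 0.255  0.058 ]
scene press 0.84 [202.2 413.5] [0.6482 0.2325 0.    ]
scene foot 0.51 [213.6 439.7] [0.7516 0.2098 0.075 ]
scene foot 0.49 [308.8 168.3] [ 0.5632 -0.4543  0.075 ]
scene pedal_pad 0.62 [261.1 254. ] [ 0.5775 -0.2378  0.075 ]
scene pedal_unit 0.88 [287.2 274.5] [ 0.6275 -0.221   0.    ]
scene pedal_unit 0.28 [172.2 403.9] [0.551  0.2886 0.    ]
scene jar 0.64 [216.4 318.1] [ 0.5229 -0.0057  0.    ]
scene jar 0.4
[... 1274 characters left out ...]
326.6] [ 0.6942 -0.0066  0.    ]
top mallet 0.89 [205.3 186.9] [0.5471 0.4702 0.    ]
top pick 0.83 [209.5 458.2] [ 0.5192 -0.4483  0.    ]
0.019 {'time_s': 1.3, 'joint_positions': array([ 57.3806,  30.2252,  82.088 ,  -0.0008,  67.6891, -10.2278]), 'qvel': array([ 0.0439, -0.045 , -0.0688,  0.0424,  0.0132,  0.0011]), 'tau': array([  0.0002, -44.002 , -17.6979,   0.0634,   0.0505,  -0.    ]), 'position': array([0.2381, 0.5779, 0.2415]), 'tcp_rot': array([[-0.9246,  0.3809, -0.    ],
       [ 0.3809,  0.9246, -0.    ],
       [-0.    , -0.    , -1.    ]]), 'force': array([-0.2324, -1.0459,  0.4611]), 'moment': array([0.0356, 0.0451, 0.033 ]), 'grasp_force': 0.0, 'opening': 1.004752143326159}
```

```bash
python3 - <<'E'
import cv2
a=cv2.imread('pics/scene0.png');b=cv2.imread('pics/top0.png')
cv2.imwrite('pics/c0.png',cv2.resize(a[90:330,140:480],(800,565),interpolation=cv2.INTER_CUBIC))
cv2.imwrite('pics/c1.png',cv2.resize(b[100:310,170:470],(800,560),interpolation=cv2.INTER_CUBIC))
E
```

```text
(no output)
```

View pics/c0.png

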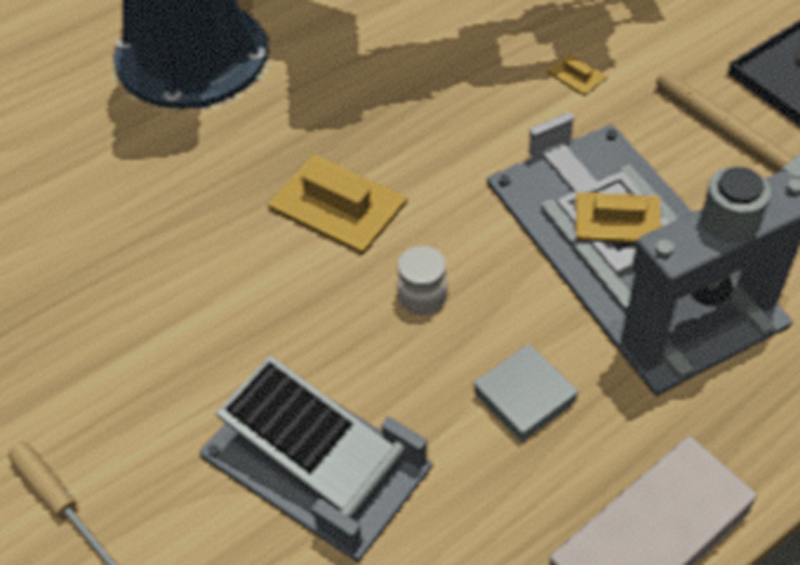

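View pics/c1.png

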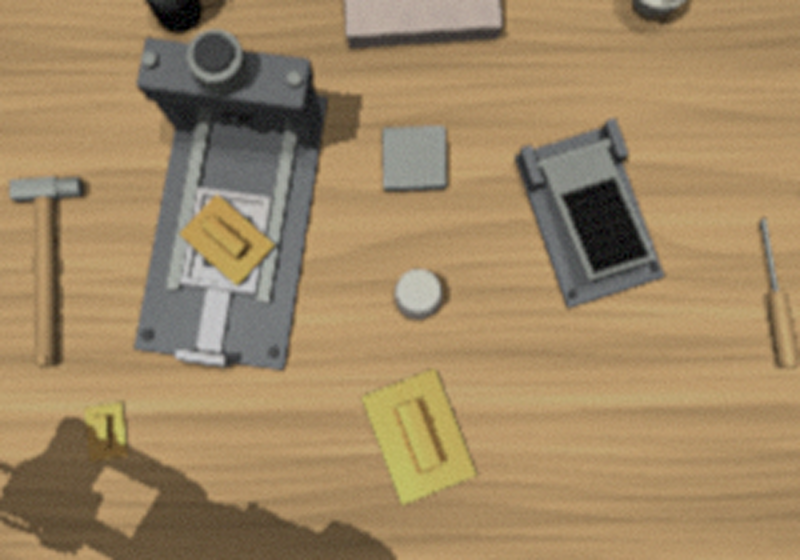

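```bash
cat > m.py <<'E'
from h import *
from scipy.optimize import least_squares
np.set_printoptions(precision=4,suppress=True)
C={n:cam(n) for n in('scene','top')}
def best(n,t,near=None,z=0):
    L=landmark_of(n,t)
    if near is not None: L=[d for d in L if np.linalg.norm(at(C[n],d['point'],z)[:2]-near)<.06]
    return L[0]['point'] if L else None
def fit(model,x0,near):
    obs=[(n,P,best(n,t,near[t],P[2])) for n in C for t,P in model.items()]
    obs=[o for o in obs if o[2] is not None]
    def W(p,P): c,s=np.cos(p[2]),np.sin(p[2]); return [p[0]+c*P[0]-s*P[1],p[1]+s*P[0]+c*P[1],P[2]]
    r=least_squares(lambda p:np.concatenate([np.array(px(C[n],W(p,P)))-q for n,P,q in obs]),x0,loss='soft_l1')
    print('fit',r.x[:2],np.degrees(r.x[2])); print(np.round(r.fun.reshape(-1,2),1).tolist(),[o[0] for o in obs]); return r.x
pr=fit({'tray_nest':(-.05,0,.02),'tray_fin':(-.201,0,.058),'foot':(.11,0,.075),'press':(0,0,0)},[.645,.235,-.1],
 {'tray_nest':[.59,.235],'tray_fin':[.45,.26],'foot':[.755,.21],'press':[.645,.235]})
pe=fit({'pedal_unit':(0,0,0),'pedal_pad':(-.055,0,.075)},[.62,-.217,.3],{'pedal_unit':[.62,-.217],'pedal_pad':[.575,-.24]})
def box(n,m,z):
    cs=max(cv2.findContours(m.astype(np.uint8),cv2.RETR_EXTERNAL,cv2.CHAIN_APPROX_NONE)[0],key=cv2.contourArea)[:,0,:]
    W=np.array([at(C[n],(y,x),z)[:2] for x,y in cs],np.float32)
    (c,s,a)=cv2.minAreaRect(W); 
    B=cv2.boxPoints((c,s,a)); e=[B[1]-B[0],B[2]-B[1]]; l=max(e,key=np.linalg.norm)
    return np.array(c),np.array(s),np.degrees(np.arctan2(l[1],l[0]))%180
def traces(t,near,z):
    for n in C:
        for d in trace(n,t):
            c,s,a=box(n,d['pixels'],z)
            if np.linalg.norm(c-near)<.07: print('trace',t,n,round(d['p'],2),c,s,round(a,1))
E
python3 - <<'E'
from m import *
traces('cover',[.59,.225],.034); traces('pedal_unit',[.62,-.217],.03); traces('press',[.645,.235],.0); 
p1,p2=best('scene','cover_rib',[.59,.235],.06),best('top','cover_rib',[.59,.225],.06); print(p1,p2)
if p2 is not None: print(tri(C['scene'],p1,C['top'],p2))
for n in C:
    hsv=cv2.cvtColor(C[n]['img'],cv2.COLOR_RGB2HSV); m=(hsv[...,1]>130)&(hsv[...,0]>12)&(hsv[...,0]<35)
    r,c=px(C[n],(.59,.225,.04)); M=np.zeros_like(m); r,c=int(r),int(c); M[r-28:r+28,c-28:c+28]=m[r-28:r+28,c-28:c+28]
    print('hsv',n,box(n,M,.036),M.sum())
    # white tray rim/tail
    w=(hsv[...,1]<40)&(hsv[...,2]>170); M=np.zeros_like(w); M[r-45:r+60,c-45:c+45]=w[r-45:r+60,c-45:c+45]; print('white',box(n,M,.028),M.sum())
E
```

```text
fit [0.645  0.2289] -7.968616460008059
[[-0.0, 5.2], [1.5, -0.0], [-2.3, -0.5], [2.8, -1.9], [0.0, -0.4], [-1.0, -0.4], [0.6, -1.4], [0.4, 2.5]] ['scene', 'scene', 'scene', 'scene', 'top', 'top', 'top', 'top']
fit [ 0.6184 -0.2178] 30.13731423982127
[[0.5, 0.8], [-0.4, -1.3], [-2.5, -1.0], [1.4, 0.4]] ['scene', 'scene', 'top', 'top']
trace cover scene 0.6 [0.5943 0.2367] [0.0983 0.0756] 47.2
trace cover top 0.85 [0.5934 0.2339] [0.1015 0.0674] 49.7
trace pedal_unit scene 0.81 [ 0.6253 -0.2181] [0.2242 0.1509] 17.5
trace pedal_unit top 0.92 [ 0.6201 -0.2228] [0.2167 0.1398] 16.9
trace press top 0.77 [0.6593 0.2415] [0.2469 0.446 ] 179.2
[172.6, 404.4] [189.7, 253.4]
(array([0.5875, 0.2373, 0.0649]), np.float64(0.011087057063223053))
hsv scene (array([0.5958, 0.2327]), array([0.0953, 0.0739]), np.float32(46.64164)) 629
white (array([0.5238, 0.2581]), array([0.1217, 0.0512]), np.float32(19.530273)) 342
hsv top (array([0.5908, 0.2333]), array([0.0955, 0.0644]), np.float32(47.586792)) 540
white (array([0.5139, 0.2585]), array([0.0957, 0.1103]), np.float32(159.27782)) 532
```

```bash
python3 - <<'E'
from m import *
def cr(x,y,n): return (100+y*210/560,170+x*300/800) if n=='top' else (90+y*240/565,140+x*340/800)
def ang(a,b): d=(b-a)[:2]; return np.degrees(np.arctan2(d[1],d[0]))
T=C['top'];S=C['scene']
fl,fr,br=[at(T,cr(*p,'top'),.012) for p in((137,350),(283,367),(325,97))]
print('bed front mid',(fl+fr)/2,'yaw',ang(fr,fl)-90,ang(fr,br),np.linalg.norm(fl-fr),np.linalg.norm(br-fr))
tl,tr,bl,br=[at(T,cr(*p,'top'),.028) for p in((198,187),(270,195),(187,285),(255,292))]
print('rim',(tl+tr+bl+br)/4,ang(tr,tl)-90,ang(br,bl)-90,ang(bl,tl),ang(br,tr),np.linalg.norm(tl-tr),np.linalg.norm(tl-bl))
a,b=[at(T,cr(*p,'top'),.058) for p in((177,353),(224,361))]; print('fin',(a+b)/2,ang(b,a)-90,np.linalg.norm(a-b))
a,b,c=[at(S,cr(*p,'scene'),.012) for p in((488,182),(612,127),(657,388))]
print('scene bed',(a+b)/2,ang(a,b)-90,ang(a,c),np.linalg.norm(a-b),np.linalg.norm(a-c))
a,b=[at(S,cr(*p,'scene'),.058) for p in((531,131),(573,117))]; print('fin',(a+b)/2,ang(a,b)-90,np.linalg.norm(a-b))
a,b=[at(S,cr(*p,'scene'),.06) for p in((595,206),(645,207))]; print('rib',(a+b)/2,ang(a,b),np.linalg.norm(a-b))
a,b=[at(T,cr(*p,'top'),.06) for p in((209,214),(245,248))]; print('rib',(a+b)/2,ang(a,b),np.linalg.norm(a-b))
E
```

```text
fit [0.6443 0.2277] -9.40892443822726
[[2.0, 1.7], [0.5, 1.2], [-0.4, -0.3], [1.1, -0.0], [1.8, -1.1], [0.8, 0.6], [0.3, -0.6], [0.5, 5.2]] ['scene', 'scene', 'scene', 'scene', 'top', 'top', 'top', 'top']
fit [ 0.6187 -0.2261] 22.874951236313024
[[-0.7, 1.0], [0.2, -0.1], [-2.2, 1.7], [1.8, 0.1]] ['scene', 'scene', 'top', 'top']
bed front mid [0.4441 0.2558 0.012 ] yaw -7.427339277904011 -8.505328397462458 0.18376084594314712 0.3535992017878055
rim [0.5917 0.2332 0.028 ] -7.3653539033056745 -6.761570426084532 -5.059717922157536 -8.085150719270418 0.09191809357827163 0.12573983893278717
fin [0.4421 0.2578 0.058 ] -10.414580881510432 0.05750463221830505
scene bed [0.455  0.2571 0.012 ] -7.849124393651934 -7.826502243021977 0.18777311346358921 0.34575126454887695
fin [0.4481 0.2601 0.058 ] -13.827957633632224 0.05851679680965349
rib [0.5988 0.2314 0.06  ] 50.24297806506108 0.05792433397409144
rib [0.5955 0.2281 0.06  ] -133.96504406280667 0.06207906409815999
```

```bash
python3 -m jog '[{"tx":-4.4,"ty":-1.76},{"tx":-4.4,"ty":-1.76},{"tx":-4.4,"ty":-1.76},{"tx":-4.4,"ty":-1.76},{"tx":-4.4,"ty":-1.76},{"tx":-4.4,"ty":-1.76},{"tx":-4.4,"ty":-1.76},{"tx":-4.4,"ty":-1.76}]'; python3 -m jog '[{"tx":-3.69,"ty":-1.46},{"tx":-3.69,"ty":-1.46},{"tx":-3.69,"ty":-1.46},{"roll":-0.149},{"roll":-0.149},{"roll":-0.149},{"roll":-0.149},{"roll":-0.149}]'; python3 -m jog '[{"roll":-0.149},{"roll":-0.149},{"roll":-0.149},{"roll":-0.045},{"tz":0}]'
cat > g.py <<'E'
import sys
from h import *
# goto helper: python3 g.py x y z yangle(deg, of tool y; nan=keep)
s=read_state(); R=s['tcp_rot']; p=s['position']; a=np.degrees(np.arctan2(R[1,1],R[0,1]))
x,y,z,t=map(float,sys.argv[1:5])
d=R.T@(np.array([x,y,z])-p)*100
print('pos',p.round(4),'yang',round(a,1),'F',s['force'].round(1),'t',s['time_s'],'open',round(s['opening'],3))
print('tx,ty,tz cm',d.round(2),'roll', round(np.radians((a-t+90)%180-90),3))
E
python3 g.py .5955 .231 .061 138.5
```

```text
pos [0.238  0.5779 0.2416] yang 67.6 F [-0.5  0.8  0.7] t 3.1 open 1.001
tx,ty,tz cm [-46.26 -18.46  18.06] roll -1.237$[0]: bad value
$[0]: bad value
$[0]: bad value
```

```bash
python3 -m jog '[{"tx":-4.4,"ty":-1.76,"tz":0,"roll":0,"jaw":1}]'; python3 -m jog --help | head -20
```

```text
time_s: 3.2
position: [0.2693, 0.5477, 0.2417]
tcp_rot: [[-0.927, 0.375, -0.001], [0.375, 0.927, 0.003], [0.002, 0.003, -1.0]]
force: [0.8, 0.1, 0.5]
opening: 1.002
grasp_force: 0.0invalid input: not JSON, or not a number
```

```bash
python3 -m jog '[{"tx":-4.4,"ty":-1.76,"tz":0,"roll":0,"jaw":1},{"tx":-4.4,"ty":-1.76,"tz":0,"roll":0,"jaw":1},{"tx":-4.4,"ty":-1.76,"tz":0,"roll":0,"jaw":1},{"tx":-4.4,"ty":-1.76,"tz":0,"roll":0,"jaw":1},{"tx":-4.4,"ty":-1.76,"tz":0,"roll":0,"jaw":1},{"tx":-4.4,"ty":-1.76,"tz":0,"roll":0,"jaw":1},{"tx":-4.4,"ty":-1.76,"tz":0,"roll":0,"jaw":1},{"tx":-4.4,"ty":-1.76,"tz":0,"roll":0,"jaw":1}]' >/dev/null; python3 -m jog '[{"tx":-3.4,"ty":-1.3,"tz":0,"roll":0,"jaw":1},{"tx":-3.3,"ty":-1.3,"tz":0,"roll":0,"jaw":1},{"tx":0,"ty":0,"tz":0,"roll":-0.149,"jaw":0.6},{"tx":0,"ty":0,"tz":0,"roll":-0.149,"jaw":0.6},{"tx":0,"ty":0,"tz":0,"roll":-0.149,"jaw":0.6},{"tx":0,"ty":0,"tz":0,"roll":-0.149,"jaw":0.6},{"tx":0,"ty":0,"tz":0,"roll":-0.149,"jaw":0.6},{"tx":0,"ty":0,"tz":0,"roll":-0.149,"jaw":0.6}]'>/dev/null; python3 -m jog '[{"tx":0,"ty":0,"tz":0,"roll":-0.149,"jaw":0.6},{"tx":0,"ty":0,"tz":0,"roll":-0.149,"jaw":0.6},{"tx":0,"ty":0,"tz":0,"roll":-0.045,"jaw":0.6},{"tx":0,"ty":0,"tz":0,"roll":0,"jaw":0.6},{"tx":0,"ty":0,"tz":0,"roll":0,"jaw":0.6}]' >/dev/null
python3 g.py .5955 .231 .061 138.5
```

```text
pos [0.5959 0.231  0.2415] yang 138.4 F [-0.2  0.2 -0.7] t 5.3 open 0.602
tx,ty,tz cm [ 0.02  0.03 18.05] roll -0.001
```

```bash
python3 -m jog '[{"tx":0,"ty":0,"tz":4,"roll":0,"jaw":0.6},{"tx":0,"ty":0,"tz":4,"roll":0,"jaw":0.6},{"tx":0,"ty":0,"tz":4,"roll":0,"jaw":0.6},{"tx":0,"ty":0,"tz":3,"roll":0,"jaw":0.6},{"tx":0,"ty":0,"tz":1,"roll":0,"jaw":0.6},{"tx":0,"ty":0,"tz":1,"roll":0,"jaw":0.6},{"tx":0,"ty":0,"tz":1,"roll":0,"jaw":0.6},{"tx":0,"ty":0,"tz":0,"roll":0,"jaw":0.6}]' 
python3 - <<'E'
from m import *
a=[C[n]['img'] for n in ('scene','top')]
r,c=map(int,px(C['scene'],(.595,.232,.05))); r2,c2=map(int,px(C['top'],(.595,.232,.05)))
f=lambda im,r,c:cv2.resize(im[r-45:r+45,c-45:c+45],(400,400),interpolation=cv2.INTER_CUBIC)
cv2.imwrite('pics/d.png',np.hstack([f(a[0],r,c),f(a[1],r2,c2)])[:,:,::-1])
E
```

```text
time_s: 6.1
position: [0.596, 0.231, 0.0614]
tcp_rot: [[-0.663, -0.749, -0.0], [-0.749, 0.663, -0.0], [0.0, 0.0, -1.0]]
force: [0.2, 0.4, 0.3]
opening: 0.598
grasp_force: 0.0
fit [0.6458 0.2302] -6.556754211422969
[[-0.1, 5.2], [2.9, 0.9], [0.7, -0.4], [-1.5, -2.7], [1.3, -1.4], [-0.7, 3.0], [0.5, -0.2]] ['scene', 'scene', 'scene', 'scene', 'top', 'top', 'top']
fit [ 0.6207 -0.2204] 24.377856906123824
[[-0.6, -1.3], [1.1, -0.1], [-1.4, -0.4], [0.4, -1.4]] ['scene', 'scene', 'top', 'top']
```

View pics/d.png

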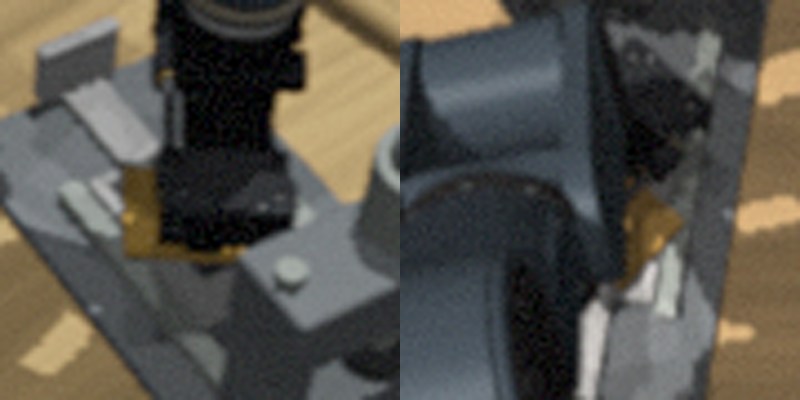

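The left view shows the gripper body over the middle of the cover (plate corner at about (128,255)), and the top view shows a plate corner at (655,215). The fingers straddle the rib, so I close them.

```bash
python3 -m jog '[{"tx":0,"ty":0,"tz":0,"roll":0,"jaw":0},{"tx":0,"ty":0,"tz":0,"roll":0,"jaw":0},{"tx":0,"ty":0,"tz":0,"roll":0,"jaw":0},{"tx":0,"ty":0,"tz":0,"roll":0,"jaw":0},{"tx":0,"ty":0,"tz":0,"roll":0,"jaw":0},{"tx":0,"ty":0,"tz":0,"roll":0,"jaw":0}]' ; python3 -m jog '[{"tx":0,"ty":0,"tz":-1,"roll":0,"jaw":0},{"tx":0,"ty":0,"tz":-1,"roll":0,"jaw":0},{"tx":0,"ty":0,"tz":-2,"roll":0,"jaw":0},{"tx":0,"ty":0,"tz":-4,"roll":0,"jaw":0},{"tx":0,"ty":0,"tz":-4,"roll":0,"jaw":0},{"tx":0,"ty":0,"tz":0,"roll":0,"jaw":0}]'
```

```text
time_s: 7.4
position: [0.5952, 0.2313, 0.0615]
tcp_rot: [[-0.663, -0.749, -0.001], [-0.749, 0.663, 0.0], [0.001, 0.001, -1.0]]
force: [-2.9, 1.3, 0.4]
opening: 0.227
grasp_force: 30.0
time_s: 8.0
position: [0.6006, 0.2317, 0.189]
tcp_rot: [[-0.663, -0.749, 0.015], [-0.749, 0.663, 0.003], [-0.012, -0.01, -1.0]]
force: [1.2, 0.2, -1.6]
opening: 0.229
grasp_force: 30.0
```

```bash
python3 -m jog '[{"tx":0,"ty":0,"tz":0,"roll":0.149,"jaw":0},{"tx":0,"ty":0,"tz":0,"roll":0.149,"jaw":0},{"tx":0,"ty":0,"tz":0,"roll":0.149,"jaw":0},{"tx":0,"ty":0,"tz":0,"roll":0.149,"jaw":0},{"tx":0,"ty":0,"tz":0,"roll":0.149,"jaw":0},{"tx":0,"ty":0,"tz":0,"roll":0.149,"jaw":0},{"tx":0,"ty":0,"tz":0,"roll":0.09,"jaw":0},{"tx":0,"ty":0,"tz":0,"roll":0,"jaw":0}]' >/dev/null;  python3 -m jog '[{"tx":2.9,"ty":3.3,"tz":0,"roll":0,"jaw":0},{"tx":2.9,"ty":3.3,"tz":0,"roll":0,"jaw":0},{"tx":2.9,"ty":3.3,"tz":0,"roll":0,"jaw":0},{"tx":2.9,"ty":3.3,"tz":0,"roll":0,"jaw":0},{"tx":2.9,"ty":3.3,"tz":0,"roll":0,"jaw":0},{"tx":2.9,"ty":3.3,"tz":0,"roll":0,"jaw":0},{"tx":0,"ty":0,"tz":0,"roll":0,"jaw":0},{"tx":0,"ty":0,"tz":0,"roll":0,"jaw":0}]'
python3 - <<'E'
from m import *
for z in (.02,): print([(n,[(at(C[n],d['point'],z)[:2],round(d['p'],2)) for d in landmark_of(n,'tray_nest')[:2]]) for n in C])
a=[C[n]['img'] for n in ('scene','top')]
for n in C: np.save(f'{n}1.npy',C[n]['img'])
rs=[]
f=lambda im,r,c:cv2.resize(im[r-50:r+50,c-35:c+35],(399,570),interpolation=cv2.INTER_CUBIC)
o=[]
for n in('scene','top'):
    r,c=map(int,px(C[n],(.56,.24,.03))); print(n,r,c); o.append(f(C[n]['img'],r,c))
cv2.imwrite('pics/e.png',np.hstack(o)[:,:,::-1])
E
```

```text
time_s: 9.6
position: [0.4498, 0.4517, 0.1813]
tcp_rot: [[-0.991, 0.133, 0.0], [0.133, 0.991, -0.001], [-0.0, -0.001, -1.0]]
force: [0.6, -0.1, -3.5]
opening: 0.233
grasp_force: 30.0
fit [0.6463 0.2295] -8.267511606665288
[[-0.7, 5.3], [1.7, -0.1], [1.4, -0.0], [-1.3, -1.3], [0.3, -0.4], [0.0, 0.7], [2.1, 0.7], [-2.6, -2.1]] ['scene', 'scene', 'scene', 'scene', 'top', 'top', 'top', 'top']
fit [ 0.6215 -0.2259] 17.33062950042156
[[-0.8, -1.2], [1.7, 0.1], [-2.8, -0.3], [0.8, -0.8]] ['scene', 'scene', 'top', 'top']
[('scene', [(array([0.5893, 0.2232]), 0.79), (array([0.3491, 0.5949]), 0.61)]), ('top', [(array([0.598 , 0.2352]), 0.57)])]
scene 175 394
top 199 253
```

View pics/e.png

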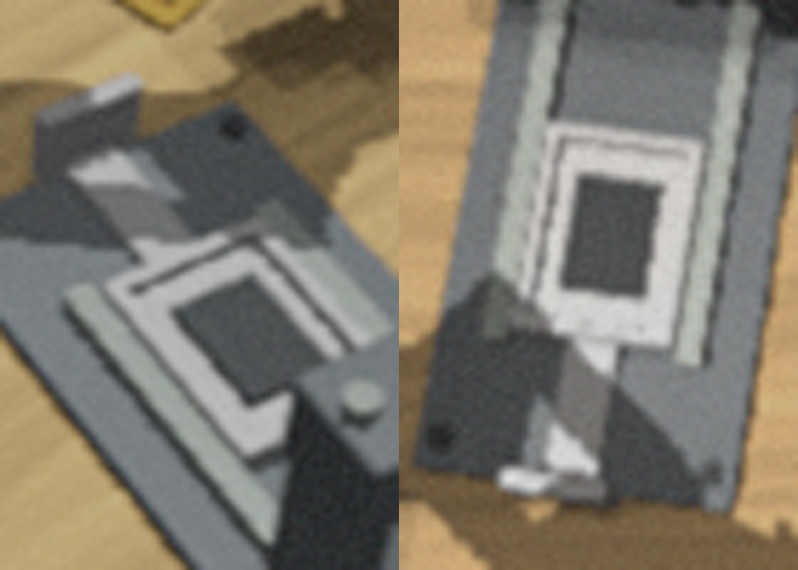

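The tray is now in clear view. In the right-hand (top) picture the rim corners are at (547,122), (706,142), (672,347) and (522,333), and the pad corners at (578,174), (662,184), (648,297) and (562,290). The recess is free.

```bash
python3 - <<'E'
from m import *
T=C['top'];S=C['scene']
tp=lambda x,y:(149+y/5.7-.5,218+(x-399)/5.7-.5); sp=lambda x,y:(125+y/5.7-.5,359+x/5.7-.5)
def rect(cam,pts,f,z):
    W=np.array([at(cam,f(*p),z)[:2] for p in pts]); print('c',W.mean(0)); 
    for i in range(len(W)-1): d=W[i+1]-W[i]; print('   ',np.linalg.norm(d).round(4),np.degrees(np.arctan2(d[1],d[0])).round(1)%90-90)
rect(T,[(578,174),(662,184),(648,297),(562,290)],tp,.025)
rect(T,[(547,122),(706,142),(672,347),(522,333)],tp,.028)
rect(S,[(258,273),(250,402)],sp,.025)
rect(S,[(258,273),(173,310),(250,402)],sp,.025)
# bed sides / rails
for n,z in(('scene',.133),('top',.133)):
    for d in trace(n,'cover'):
        c,s,a=box(n,d['pixels'],z)
        if np.linalg.norm(c-[.45,.45])<.1: print(n,d['p'],c,s,a,d['bbox'])
    print([(at(C[n],d['point'],.1813)[:2],round(d['p'],2)) for d in landmark_of(n,'cover_rib')])
    print([(at(C[n],d['point'],.149)[:2],round(d['p'],2)) for d in landmark_of(n,'cover')])
r,c=map(int,px(S,(.45,.45,.15)));cv2.imwrite('pics/f.png',cv2.resize(S['img'][r-45:r+45,c-60:c+60],(800,600),interpolation=cv2.INTER_CUBIC)[:,:,::-1]);print(r,c,read_state()['position'])
E
```

```text
fit [0.6478 0.2295] -7.708349209640865
[[0.5, 2.8], [1.9, 0.3], [-1.3, 0.8], [1.2, -1.7], [0.9, -0.3], [-0.3, -0.4], [0.9, 0.0], [1.1, 2.8]] ['scene', 'scene', 'scene', 'scene', 'top', 'top', 'top', 'top']
fit [ 0.626  -0.2239] 16.28455157539956
[[-1.2, -0.0], [0.6, -0.5], [-3.1, 0.6], [0.4, -1.5]] ['scene', 'scene', 'top', 'top']
c [0.5918 0.235 ]
    0.0502 -7.799999999999997
    0.068 -6.199999999999989
    0.0506 -5.599999999999994
c [0.5917 0.2349]
    0.0952 -8.200000000000003
    0.1235 -8.699999999999989
    0.0879 -6.200000000000003
c [0.5943 0.2399]
    0.0836 -46.3
c [0.5819 0.2333]
    0.0506 -9.5
    0.0669 -9.0
scene 0.66 [0.4376 0.4702] [0.0746 0.106 ] 173.33337 [408.8, 82.6, 39.1, 25.5]
[(array([0.4671, 0.2538]), 0.69), (array([0.4549, 0.4545]), 0.68), (array([ 0.4598, -0.0707]), 0.6)]
[(array([0.4633, 0.4461]), 0.86), (array([ 0.4568, -0.0599]), 0.58), (array([0.4811, 0.2581]), 0.56)]
top 0.42 [0.4118 0.4613] [0.0705 0.0146] 81.19279 [159.1, 211.4, 26.0, 33.7]
[(array([0.3491, 0.3401]), 0.85), (array([0.3389, 0.0067]), 0.75), (array([0.4533, 0.447 ]), 0.41)]
[(array([0.3467, 0.3429]), 0.75), (array([ 0.3526, -0.0027]), 0.7), (array([0.4447, 0.4471]), 0.43)]
91 426 [0.4507 0.451  0.1815]
```

View pics/f.png

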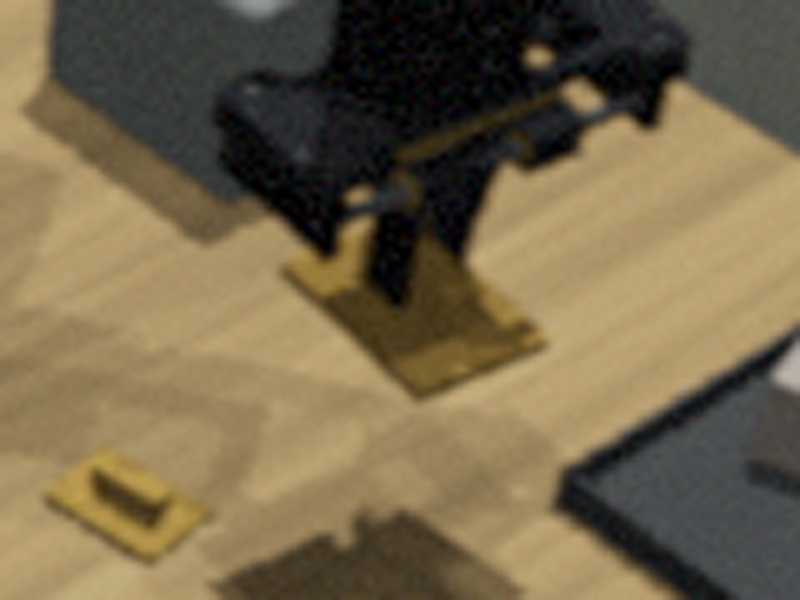

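```bash
python3 - <<'E'
from h import *
S=cam('scene'); np.set_printoptions(precision=4,suppress=True)
f=lambda x,y:(91-45+y/6.667-.5,426-60+x/6.667-.5)
for z in(.156,.152):
    L,B,R=[at(S,f(*p),z)[:2] for p in((282,268),(420,396),(548,343))]
    for a,b in((L,B),(B,R)): d=b-a; print(np.linalg.norm(d),np.degrees(np.arctan2(d[1],d[0])))
    e=(L+R)/2-read_state()['position'][:2]; print('centre',(L+R)/2,'rel tcp',e,'along rib(-8deg)',e@[.99,-.139],'across',e@[.139,.99])
E
python3 g.py .593 .2355 .100 82.1
```

```text
0.09773241520895458 -7.588073314400246
0.06815220618271686 81.67958906038122
centre [0.4554 0.4477] rel tcp [ 0.0046 -0.0033] along rib(-8deg) 0.005063873753067651 across -0.0026382131609366927
0.098153567165448 -7.588073314400441
0.06844589006346252 81.67958906038122
centre [0.4523 0.4517] rel tcp [0.0016 0.0007] along rib(-8deg) 0.0014833454972953376 across 0.0008856920708929911
pos [0.4507 0.451  0.1815] yang 82.1 F [ 0.2  0.3 -2.6] t 11.45 open 0.226
tx,ty,tz cm [-17.05 -19.39   8.15] roll 0.0
```

```bash
python3 -m jog '[{"tx":-2.8,"ty":-3.24,"tz":0,"roll":0,"jaw":0},{"tx":-2.8,"ty":-3.24,"tz":0,"roll":0,"jaw":0},{"tx":-2.8,"ty":-3.24,"tz":0,"roll":0,"jaw":0},{"tx":-2.8,"ty":-3.24,"tz":0,"roll":0,"jaw":0},{"tx":-2.8,"ty":-3.24,"tz":0,"roll":0,"jaw":0},{"tx":-2.8,"ty":-3.24,"tz":0,"roll":0,"jaw":0},{"tx":0,"ty":0,"tz":3,"roll":0,"jaw":0},{"tx":0,"ty":0,"tz":3,"roll":0,"jaw":0}]' >/dev/null;  python3 -m jog '[{"tx":0,"ty":0,"tz":2,"roll":0,"jaw":0},{"tx":0,"ty":0,"tz":1,"roll":0,"jaw":0},{"tx":0,"ty":0,"tz":0.8,"roll":0,"jaw":0},{"tx":0,"ty":0,"tz":0,"roll":0,"jaw":0},{"tx":0,"ty":0,"tz":0,"roll":0,"jaw":0}]'; python3 g.py .591 .2358 .062 82.1
```

```text
time_s: 12.75
position: [0.5911, 0.2357, 0.0844]
tcp_rot: [[-0.991, 0.137, 0.002], [0.137, 0.991, 0.0], [-0.002, 0.001, -1.0]]
force: [-0.5, 0.3, -2.9]
opening: 0.227
grasp_force: 30.0
pos [0.5911 0.2357 0.0844] yang 82.1 F [-0.5  0.3 -2.9] t 12.75 open 0.227
tx,ty,tz cm [0.02 0.   2.24] roll 0.0
```

Now I descend slowly, watching the force at each step.

```bash
python3 -m jog '[{"tx":0,"ty":0,"tz":0.8,"roll":0,"jaw":0},{"tx":0,"ty":0,"tz":0.8,"roll":0,"jaw":0},{"tx":0,"ty":0,"tz":0.4,"roll":0,"jaw":0},{"tx":0,"ty":0,"tz":0,"roll":0,"jaw":0}]' | grep -E 'pos|force:'; python3 -m jog '[{"tx":0,"ty":0,"tz":0.2,"roll":0,"jaw":0},{"tx":0,"ty":0,"tz":0,"roll":0,"jaw":0}]'| grep -E 'pos|force:';python3 -m jog '[{"tx":0,"ty":0,"tz":0.2,"roll":0,"jaw":0},{"tx":0,"ty":0,"tz":0,"roll":0,"jaw":0}]'| grep -E 'pos|force:'
```

```text
position: [0.5897, 0.2353, 0.0626]
force: [0.2, 0.2, -3.3]
grasp_force: 30.0
position: [0.5906, 0.2354, 0.0615]
force: [-0.9, -0.4, -2.2]
grasp_force: 30.0
position: [0.5909, 0.2357, 0.0597]
force: [0.4, 1.7, -2.2]
grasp_force: 30.0
```

```bash
for i in 1; do python3 -m jog '[{"tx":0,"ty":0,"tz":0.2,"roll":0,"jaw":0},{"tx":0,"ty":0,"tz":0,"roll":0,"jaw":0}]'| grep -E 'pos|force:';python3 -m jog '[{"tx":0,"ty":0,"tz":0.2,"roll":0,"jaw":0},{"tx":0,"ty":0,"tz":0,"roll":0,"jaw":0}]'| grep -E 'pos|force:'; python3 -m jog '[{"tx":0,"ty":0,"tz":0.2,"roll":0,"jaw":0},{"tx":0,"ty":0,"tz":0,"roll":0,"jaw":0}]'| grep -E 'pos|force:'; done
```

```text
position: [0.5909, 0.2356, 0.058]
force: [0.2, 1.2, 0.1]
grasp_force: 30.0
position: [0.5909, 0.2357, 0.0564]
force: [-0.5, 1.5, 3.7]
grasp_force: 30.0
position: [0.5909, 0.2357, 0.0545]
force: [-0.6, 1.1, 5.0]
grasp_force: 30.0
```

```bash
for i in 1; do python3 -m jog '[{"tx":0,"ty":0,"tz":0.2,"roll":0,"jaw":0},{"tx":0,"ty":0,"tz":0,"roll":0,"jaw":0}]'| grep -E 'pos|force:';python3 -m jog '[{"tx":0,"ty":0,"tz":0.2,"roll":0,"jaw":0},{"tx":0,"ty":0,"tz":0,"roll":0,"jaw":0}]'| grep -E 'pos|force:'; done; python3 - <<'E'
from h import *
S=cam('scene')
r,c=map(int,px(S,(.59,.235,.04)));cv2.imwrite('pics/g.png',cv2.resize(S['img'][r-30:r+30,c-40:c+40],(800,600),interpolation=cv2.INTER_CUBIC)[:,:,::-1])
E
```

```text
position: [0.5913, 0.2356, 0.0534]
force: [-1.2, 0.5, 10.0]
grasp_force: 30.0
position: [0.5927, 0.2354, 0.0534]
force: [-1.7, -1.4, 18.0]
grasp_force: 30.0
```

View pics/g.png

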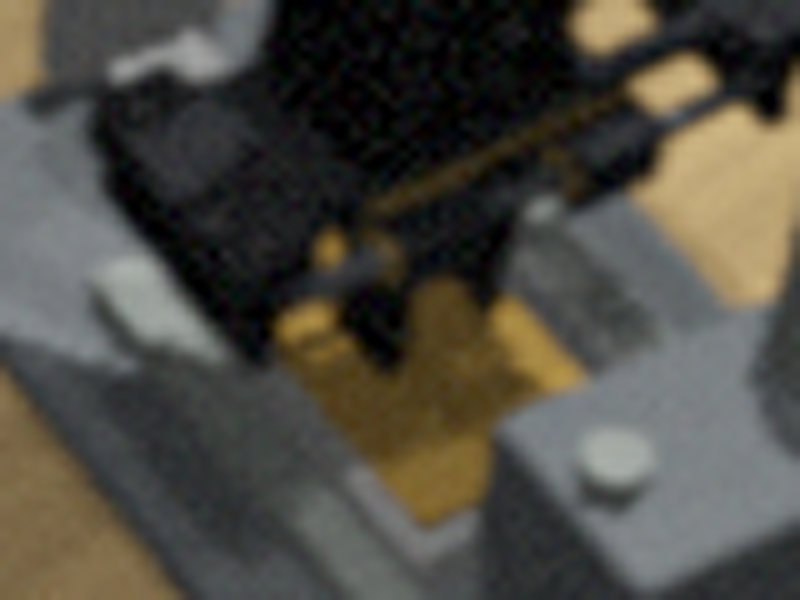

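The cover's near corner at (425,525) sits inside the light rim. The stop height of 53.4 mm matches full seating (20 + 33.4 mm), and contact with the pad came at 58 mm as expected. I release and lift.

```bash
python3 -m jog '[{"tx":0,"ty":0,"tz":-0.2,"roll":0,"jaw":0},{"tx":0,"ty":0,"tz":0,"roll":0,"jaw":0.45},{"tx":0,"ty":0,"tz":0,"roll":0,"jaw":0.45},{"tx":0,"ty":0,"tz":0,"roll":0,"jaw":0.45},{"tx":0,"ty":0,"tz":-1,"roll":0,"jaw":0.45},{"tx":0,"ty":0,"tz":-2,"roll":0,"jaw":0.45},{"tx":0,"ty":0,"tz":-4,"roll":0,"jaw":0.45},{"tx":0,"ty":0,"tz":-4,"roll":0,"jaw":0.45}]'; python3 -m jog '[{"tx":5,"ty":0,"tz":-1,"roll":0,"jaw":0.45},{"tx":5,"ty":0,"tz":-1,"roll":0,"jaw":0.45},{"tx":5,"ty":0,"tz":0,"roll":0,"jaw":0.45},{"tx":0,"ty":0,"tz":0,"roll":0,"jaw":0.6}]' >/dev/null; python3 - <<'E'
from h import *
np.set_printoptions(precision=4,suppress=True)
o=[]
for n in('scene','top'):
    S=cam(n); r,c=map(int,px(S,(.59,.235,.03)));o.append(cv2.resize(S['img'][r-40:r+40,c-27:c+27],(400,592),interpolation=cv2.INTER_CUBIC)); print(n,r,c)
    print([(at(S,d['point'],.058)[:2],round(d['p'],2)) for d in landmark_of(n,'tray_fin')[:2]])
    print([(at(S,d['point'],.052)[:2],round(d['p'],2)) for d in landmark_of(n,'cover_rib')[:3]])
cv2.imwrite('pics/i.png',np.hstack(o)[:,:,::-1])
E
python3 g.py .4435 .2565 .14 -8
```

```text
time_s: 15.4
position: [0.5896, 0.2352, 0.1621]
tcp_rot: [[-0.991, 0.137, -0.003], [0.137, 0.991, -0.001], [0.003, -0.001, -1.0]]
force: [0.3, 0.9, -0.4]
opening: 0.452
grasp_force: 0.0
scene 182 400
[(array([0.4482, 0.2587]), 0.75)]
[(array([ 0.3503, -0.0026]), 0.87), (array([0.6011, 0.2408]), 0.68), (array([0.3804, 0.3565]), 0.62)]
top 190 254
[(array([0.5462, 0.449 ]), 0.66)]
[(array([0.3421, 0.0087]), 0.94), (array([0.5938, 0.2273]), 0.72), (array([0.5858, 0.2281]), 0.35)]
pos [0.4458 0.2558 0.1814] yang 82.1 F [1.3 0.3 0.2] t 16.1 open 0.592
tx,ty,tz cm [0.24 0.04 4.14] roll -1.57
```

View pics/i.png

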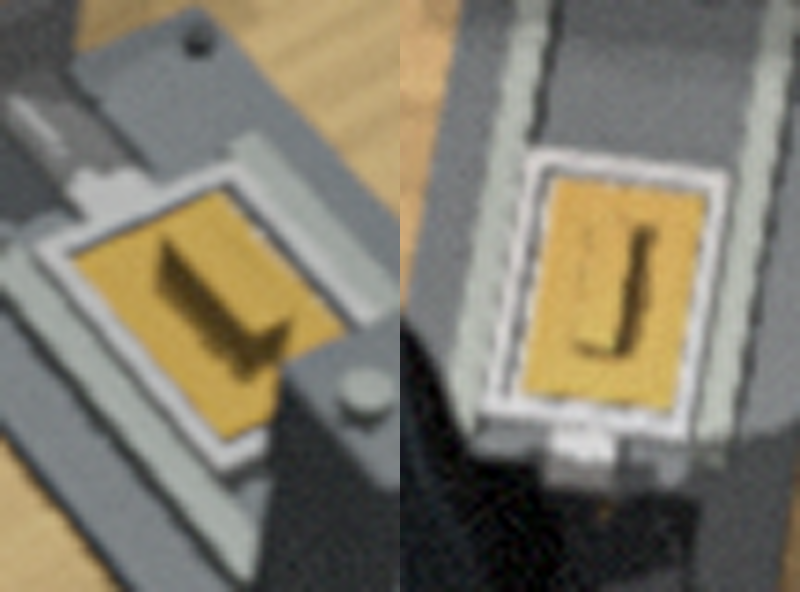

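The cover lies flush and square inside the white rim in both views. I now turn a quarter and take the fin.

```bash
python3 -m jog '[{"tx":0.24,"ty":0.04,"tz":0,"roll":0.149,"jaw":0.6},{"tx":0,"ty":0,"tz":0,"roll":0.149,"jaw":0.6},{"tx":0,"ty":0,"tz":0,"roll":0.149,"jaw":0.6},{"tx":0,"ty":0,"tz":0,"roll":0.149,"jaw":0.6},{"tx":0,"ty":0,"tz":0,"roll":0.149,"jaw":0.6},{"tx":0,"ty":0,"tz":0,"roll":0.149,"jaw":0.6},{"tx":0,"ty":0,"tz":0,"roll":0.149,"jaw":0.6},{"tx":0,"ty":0,"tz":0,"roll":0.149,"jaw":0.6}]' >/dev/null; python3 -m jog '[{"tx":0,"ty":0,"tz":1,"roll":0.149,"jaw":0.6},{"tx":0,"ty":0,"tz":1,"roll":0.149,"jaw":0.6},{"tx":0,"ty":0,"tz":2,"roll":0.08,"jaw":0.6},{"tx":0,"ty":0,"tz":3,"roll":0,"jaw":0.6},{"tx":0,"ty":0,"tz":0,"roll":0,"jaw":0.6}]'; python3 g.py .4435 .2565 .055 -8
python3 - <<'E'
from h import *
S=cam('scene');r,c=map(int,px(S,(.4435,.2565,.07)));cv2.imwrite('pics/j.png',cv2.resize(S['img'][r-30:r+30,c-40:c+40],(800,600),interpolation=cv2.INTER_CUBIC)[:,:,::-1])
E
```

```text
time_s: 17.4
position: [0.4405, 0.2554, 0.1081]
tcp_rot: [[0.138, 0.99, -0.007], [0.99, -0.138, -0.002], [-0.003, -0.006, -1.0]]
force: [0.5, -0.1, 0.7]
opening: 0.6
grasp_force: 0.0
pos [0.4405 0.2554 0.1081] yang -7.9 F [ 0.5 -0.1  0.7] t 17.4 open 0.6
tx,ty,tz cm [0.16 0.32 5.31] roll 0.002
```

View pics/j.png

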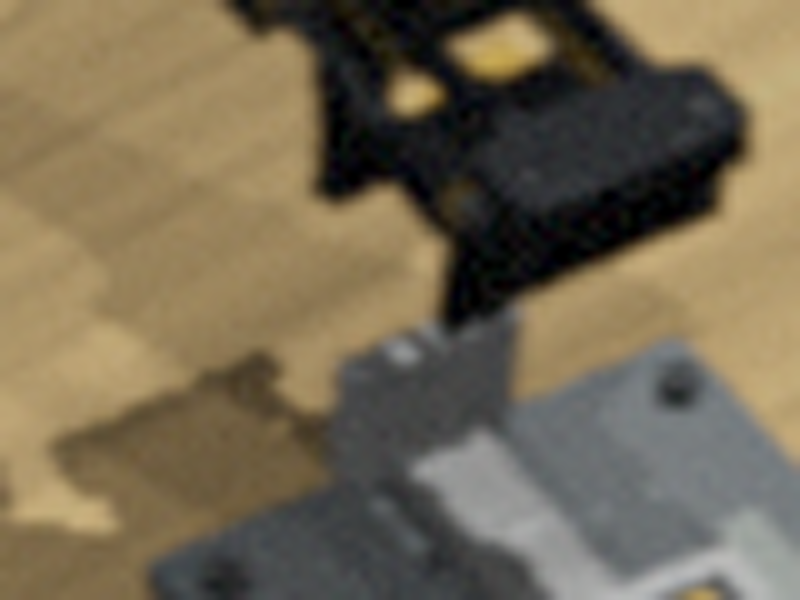

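The fin stands at (430,350), between and below the open fingers. I descend cautiously.

```bash
python3 -m jog '[{"tx":0,"ty":0.1,"tz":1.5,"roll":0,"jaw":0.6},{"tx":0,"ty":0,"tz":1.3,"roll":0,"jaw":0.6},{"tx":0,"ty":0,"tz":0.8,"roll":0,"jaw":0.6},{"tx":0,"ty":0,"tz":0,"roll":0,"jaw":0.6}]' | grep -E 'pos|force:'; python3 -m jog '[{"tx":0,"ty":0,"tz":0.8,"roll":0,"jaw":0.6},{"tx":0,"ty":0,"tz":0.8,"roll":0,"jaw":0.6},{"tx":0,"ty":0,"tz":0,"roll":0,"jaw":0.6}]' | grep -E 'pos|force:';  python3 -m jog '[{"tx":0,"ty":0,"tz":0,"roll":0,"jaw":0},{"tx":0,"ty":0,"tz":0,"roll":0,"jaw":0},{"tx":0,"ty":0,"tz":0,"roll":0,"jaw":0},{"tx":0,"ty":0,"tz":0,"roll":0,"jaw":0},{"tx":0,"ty":0,"tz":0,"roll":0,"jaw":0},{"tx":0,"ty":0,"tz":0,"roll":0,"jaw":0}]'
```

```text
position: [0.4429, 0.2563, 0.0751]
force: [-0.5, 0.8, -0.3]
grasp_force: 0.0
position: [0.442, 0.2562, 0.0585]
force: [-0.9, -0.1, 0.3]
grasp_force: 0.0
time_s: 18.75
position: [0.4436, 0.2563, 0.0594]
tcp_rot: [[0.136, 0.991, 0.003], [0.991, -0.136, 0.0], [0.001, 0.003, -1.0]]
force: [4.0, -1.7, -1.9]
opening: 0.143
grasp_force: 2.4
```

```bash
python3 -m jog '[{"tx":0,"ty":0.3,"tz":0,"roll":0,"jaw":0},{"tx":0,"ty":0.7,"tz":0,"roll":0,"jaw":0},{"tx":0,"ty":1.3,"tz":0,"roll":0,"jaw":0},{"tx":0,"ty":1.5,"tz":0,"roll":0,"jaw":0},{"tx":0,"ty":1.5,"tz":0,"roll":0,"jaw":0},{"tx":0,"ty":1.5,"tz":0,"roll":0,"jaw":0},{"tx":0,"ty":1.5,"tz":0,"roll":0,"jaw":0},{"tx":0,"ty":0,"tz":0,"roll":0,"jaw":0}]'; python3 -m jog '[{"tx":0,"ty":1.5,"tz":0,"roll":0,"jaw":0},{"tx":0,"ty":1.5,"tz":0,"roll":0,"jaw":0},{"tx":0,"ty":1.5,"tz":0,"roll":0,"jaw":0},{"tx":0,"ty":1.5,"tz":0,"roll":0,"jaw":0},{"tx":0,"ty":1,"tz":0,"roll":0,"jaw":0},{"tx":0,"ty":0.5,"tz":0,"roll":0,"jaw":0},{"tx":0,"ty":0,"tz":0,"roll":0,"jaw":0}]'
```

```text
time_s: 19.55
position: [0.5275, 0.2434, 0.0593]
tcp_rot: [[0.137, 0.991, 0.003], [0.991, -0.137, -0.002], [-0.001, 0.003, -1.0]]
force: [2.6, -5.7, 1.5]
opening: 0.136
grasp_force: 30.0
time_s: 20.25
position: [0.5998, 0.2323, 0.0593]
tcp_rot: [[0.137, 0.991, -0.0], [0.991, -0.137, -0.003], [-0.003, 0.0, -1.0]]
force: [-0.3, -6.2, 3.6]
opening: 0.131
grasp_force: 30.0
```

```bash
python3 -m jog '[{"tx":0,"ty":0.3,"tz":0,"roll":0,"jaw":0},{"tx":0,"ty":0.2,"tz":0,"roll":0,"jaw":0},{"tx":0,"ty":0.2,"tz":0,"roll":0,"jaw":0},{"tx":0,"ty":0,"tz":0,"roll":0,"jaw":0},{"tx":0,"ty":0,"tz":0,"roll":0,"jaw":0},{"tx":0,"ty":0,"tz":0,"roll":0,"jaw":0}]'
```

```text
time_s: 20.85
position: [0.6019, 0.2319, 0.0593]
tcp_rot: [[0.136, 0.991, -0.009], [0.991, -0.136, -0.004], [-0.005, -0.009, -1.0]]
force: [-8.0, -4.3, 9.5]
opening: 0.136
grasp_force: 30.1
```

```bash
python3 -m jog '[{"tx":0,"ty":-0.3,"tz":0,"roll":0,"jaw":0.4},{"tx":0,"ty":0,"tz":0,"roll":0,"jaw":0.4},{"tx":0,"ty":0,"tz":0,"roll":0,"jaw":0.4},{"tx":0,"ty":0,"tz":-1.5,"roll":0,"jaw":0.4},{"tx":0,"ty":0,"tz":-2.5,"roll":0,"jaw":0.4},{"tx":0,"ty":-1,"tz":-4,"roll":0,"jaw":0.4},{"tx":0,"ty":-1.5,"tz":-3,"roll":0,"jaw":0},{"tx":-3,"ty":-1,"tz":0,"roll":0,"jaw":0}]'; python3 -m jog '[{"tx":-4.5,"ty":0,"tz":0,"roll":0,"jaw":0},{"tx":-4.5,"ty":0.9,"tz":0,"roll":0,"jaw":0},{"tx":-4.5,"ty":0.9,"tz":0,"roll":0,"jaw":0},{"tx":-4.5,"ty":0.9,"tz":0,"roll":0,"jaw":0},{"tx":-4.5,"ty":0.9,"tz":0,"roll":0,"jaw":0},{"tx":-4.5,"ty":0.9,"tz":0,"roll":0,"jaw":0},{"tx":-4.5,"ty":0.9,"tz":0,"roll":0,"jaw":0},{"tx":-4.5,"ty":0.9,"tz":0,"roll":0,"jaw":0}]'; python3 -m jog '[{"tx":-4,"ty":0.5,"tz":0,"roll":0,"jaw":0},{"tx":-4,"ty":0.5,"tz":0,"roll":0,"jaw":0},{"tx":0,"ty":0,"tz":0,"roll":0,"jaw":0},{"tx":0,"ty":0,"tz":0,"roll":0,"jaw":0}]'; python3 g.py .573 -.241 .105 -8; python3 - <<'E'
from h import *
np.set_printoptions(precision=4,suppress=True)
for n in('scene','top'):
    S=cam(n)
    for t,z in(('pedal_pad',.075),('tray_fin',.058),('tray_nest',.02)):print(n,t,[(at(S,d['point'],z)[:2],round(d['p'],2)) for d in landmark_of(n,t)[:2]])
    if n=='scene': r,c=map(int,px(S,(.573,-.241,.1)));cv2.imwrite('pics/k.png',cv2.resize(S['img'][r-75:r+60,c-60:c+120],(800,600),interpolation=cv2.INTER_CUBIC)[:,:,::-1]); print(r,c)
E
```

```text
time_s: 21.65
position: [0.5679, 0.2125, 0.1753]
tcp_rot: [[0.133, 0.991, 0.013], [0.991, -0.133, 0.004], [0.005, 0.013, -1.0]]
force: [0.7, 0.3, 0.0]
opening: 0.294
grasp_force: 0.0
time_s: 22.45
position: [0.578, -0.1581, 0.1704]
tcp_rot: [[0.136, 0.991, 0.002], [0.991, -0.136, -0.001], [-0.001, 0.002, -1.0]]
force: [0.8, 0.9, 0.3]
opening: 0.006
grasp_force: 0.0
time_s: 22.85
position: [0.5765, -0.2377, 0.1699]
tcp_rot: [[0.139, 0.99, 0.001], [0.99, -0.139, -0.0], [-0.0, 0.001, -1.0]]
force: [-0.2, 1.2, -0.1]
opening: 0.001
grasp_force: 0.0
pos [ 0.5765 -0.2377  0.1699] yang -8.0 F [-0.2  1.2 -0.1] t 22.85 open 0.001
tx,ty,tz cm [-0.37 -0.31  6.49] roll 0.0
scene pedal_pad [(array([ 0.5762, -0.2359]), 0.78), (array([0.6061, 0.2261]), 0.54)]
scene tray_fin [(array([0.5984, 0.2337]), 0.64)]
scene tray_nest [(array([0.7519, 0.2122]), 0.76)]
254 250
top pedal_pad []
top tray_fin [(array([0.6003, 0.2302]), 0.69), (array([0.756 , 0.2104]), 0.22)]
top tray_nest [(array([0.7531, 0.2019]), 0.93)]
```

View pics/k.png

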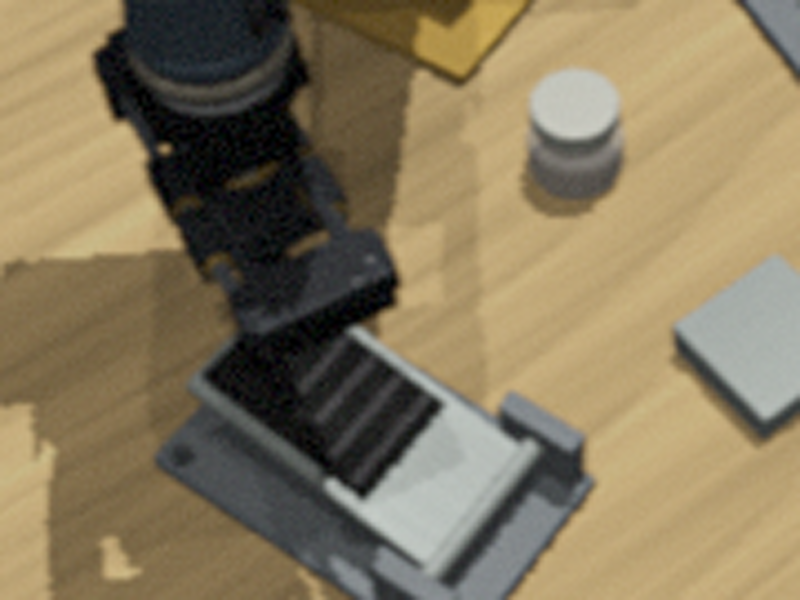

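The gripper hangs over the tread, whose middle is at about (330,400). The tray measures home, with the fin at x = 0.60. I lower onto the pedal.

```bash
python3 -m jog '[{"tx":-0.1,"ty":-0.1,"tz":2.5,"roll":0,"jaw":0},{"tx":0,"ty":0,"tz":2.5,"roll":0,"jaw":0},{"tx":0,"ty":0,"tz":1.5,"roll":0,"jaw":0},{"tx":0,"ty":0,"tz":0.5,"roll":0,"jaw":0},{"tx":0,"ty":0,"tz":0.5,"roll":0,"jaw":0},{"tx":0,"ty":0,"tz":0,"roll":0,"jaw":0}]' | grep -E 'pos|force:'; python3 -m jog '[{"tx":0,"ty":0,"tz":0.5,"roll":0,"jaw":0},{"tx":0,"ty":0,"tz":0.5,"roll":0,"jaw":0},{"tx":0,"ty":0,"tz":0.5,"roll":0,"jaw":0},{"tx":0,"ty":0,"tz":0,"roll":0,"jaw":0}]' | grep -E 'pos|force:'
```

```text
position: [0.5756, -0.2375, 0.0944]
force: [-0.8, 1.4, 2.2]
grasp_force: 0.8
position: [0.5753, -0.238, 0.079]
force: [-1.9, -2.2, 3.3]
grasp_force: 1.9
```

```bash
python3 -m jog '[{"tx":0,"ty":0,"tz":0.4,"roll":0,"jaw":0},{"tx":0,"ty":0,"tz":0.3,"roll":0,"jaw":0},{"tx":0,"ty":0,"tz":0,"roll":0,"jaw":0}]' | grep -E 'pos|force:'
```

```text
position: [0.5751, -0.238, 0.072]
force: [-3.4, -3.8, 4.9]
grasp_force: 2.5
```

```bash
python3 -m jog '[{"tx":0,"ty":0,"tz":0.3,"roll":0,"jaw":0},{"tx":0,"ty":0,"tz":0.3,"roll":0,"jaw":0},{"tx":0,"ty":0,"tz":0,"roll":0,"jaw":0}]' | grep -E 'pos|force:'; python3 -m jog '[{"tx":0,"ty":0,"tz":0.3,"roll":0,"jaw":0},{"tx":0,"ty":0,"tz":0,"roll":0,"jaw":0}]' | grep -E 'pos|force:'
```

```text
position: [0.575, -0.238, 0.0675]
force: [-4.6, -1.9, 11.1]
grasp_force: 5.9
position: [0.575, -0.238, 0.067]
force: [-8.8, -0.7, 24.1]
grasp_force: 12.2
```

On the stop at the expected height, with a stiff force of 24 N. I hold for over a second, then lift.

```bash
python3 -m jog '[{"tx":0,"ty":0,"tz":0.02,"roll":0,"jaw":0},{"tx":0,"ty":0,"tz":0,"roll":0,"jaw":0},{"tx":0,"ty":0,"tz":0,"roll":0,"jaw":0},{"tx":0,"ty":0,"tz":0,"roll":0,"jaw":0},{"tx":0,"ty":0,"tz":0,"roll":0,"jaw":0},{"tx":0,"ty":0,"tz":0,"roll":0,"jaw":0},{"tx":0,"ty":0,"tz":0,"roll":0,"jaw":0}]' | grep -E 'pos|force:'; python3 -m jog '[{"tx":0,"ty":0,"tz":0,"roll":0,"jaw":0},{"tx":0,"ty":0,"tz":0,"roll":0,"jaw":0},{"tx":0,"ty":0,"tz":0,"roll":0,"jaw":0},{"tx":0,"ty":0,"tz":0,"roll":0,"jaw":0},{"tx":0,"ty":0,"tz":0,"roll":0,"jaw":0},{"tx":0,"ty":0,"tz":0,"roll":0,"jaw":0}]' | grep -E 'pos|force:'
python3 -m jog '[{"tx":0,"ty":0,"tz":-1,"roll":0,"jaw":0},{"tx":0,"ty":0,"tz":-1,"roll":0,"jaw":0},{"tx":0,"ty":0,"tz":-1,"roll":0,"jaw":0},{"tx":0,"ty":0,"tz":-2,"roll":0,"jaw":0},{"tx":0,"ty":0,"tz":-3,"roll":0,"jaw":0},{"tx":0,"ty":0,"tz":-3,"roll":0,"jaw":0},{"tx":0,"ty":0,"tz":0,"roll":0,"jaw":0.4},{"tx":0,"ty":0,"tz":0,"roll":0,"jaw":0.4}]' | grep -E 'pos|force:|time'; python3 g.py .602 .232 .175 -8
```

```text
position: [0.575, -0.238, 0.0669]
force: [-8.9, -0.6, 26.3]
grasp_force: 12.7
position: [0.575, -0.238, 0.0669]
force: [-9.2, -1.2, 25.0]
grasp_force: 12.7
time_s: 27.15
position: [0.5752, -0.2369, 0.1729]
force: [-0.0, -0.1, -0.5]
grasp_force: 0.0
pos [ 0.5752 -0.2369  0.1729] yang -7.8 F [-0.  -0.1 -0.5] t 27.15 open 0.108
tx,ty,tz cm [46.82 -3.74 -0.18] roll 0.003
```

```bash
python3 -m jog '[{"tx":4.5,"ty":-0.9,"tz":0,"roll":0,"jaw":0.45},{"tx":4.5,"ty":-0.9,"tz":0,"roll":0,"jaw":0.45},{"tx":4.5,"ty":-0.9,"tz":0,"roll":0,"jaw":0.45},{"tx":4.5,"ty":-0.9,"tz":0,"roll":0,"jaw":0.45},{"tx":4.5,"ty":-0.9,"tz":0,"roll":0,"jaw":0.45},{"tx":4.5,"ty":-0.9,"tz":0,"roll":0,"jaw":0.45},{"tx":4.5,"ty":-0.6,"tz":0,"roll":0,"jaw":0.45},{"tx":4.5,"ty":0,"tz":0,"roll":0,"jaw":0.45}]'>/dev/null; python3 -m jog '[{"tx":4,"ty":0,"tz":0,"roll":0,"jaw":0.45},{"tx":4,"ty":0,"tz":0,"roll":0,"jaw":0.45},{"tx":2.8,"ty":0,"tz":0,"roll":0,"jaw":0.45},{"tx":0,"ty":1.2,"tz":3,"roll":0,"jaw":0.45},{"tx":0,"ty":1.1,"tz":3,"roll":0,"jaw":0.45},{"tx":0,"ty":0,"tz":0,"roll":0,"jaw":0.45}]' | grep -E 'pos|force:'; python3 g.py .602 .232 .0593 -7.8; python3 - <<'E'
from h import *
np.set_printoptions(precision=4,suppress=True)
for n in('scene','top'):
    S=cam(n)
    for t,z in(('tray_fin',.058),('pedal_pad',.075)):print(n,t,[(at(S,d['point'],z)[:2],round(d['p'],2)) for d in landmark_of(n,t)[:2]])
E
```

```text
position: [0.599, 0.2306, 0.1067]
force: [-1.7, -0.9, -0.8]
grasp_force: 0.0
pos [0.599  0.2306 0.1067] yang -7.8 F [-1.7 -0.9 -0.8] t 28.55 open 0.449
tx,ty,tz cm [0.2  0.33 4.74] roll -0.001
scene tray_fin [(array([0.5921, 0.2427]), 0.77), (array([0.7516, 0.2215]), 0.44)]
scene pedal_pad [(array([ 0.5711, -0.241 ]), 0.84), (array([ 0.5664, -0.0345]), 0.56)]
top tray_fin [(array([0.6021, 0.241 ]), 0.54)]
top pedal_pad [(array([ 0.5712, -0.2352]), 0.69)]
```

```bash
python3 -m jog '[{"tx":0.2,"ty":0.2,"tz":1.5,"roll":0,"jaw":0.45},{"tx":0,"ty":0,"tz":1.5,"roll":0,"jaw":0.45},{"tx":0,"ty":0,"tz":1.0,"roll":0,"jaw":0.45},{"tx":0,"ty":0,"tz":0.7,"roll":0,"jaw":0.45},{"tx":0,"ty":0,"tz":0,"roll":0,"jaw":0.45}]' | grep -E 'pos|force:';  python3 -m jog '[{"tx":0,"ty":0,"tz":0,"roll":0,"jaw":0},{"tx":0,"ty":0,"tz":0,"roll":0,"jaw":0},{"tx":0,"ty":0,"tz":0,"roll":0,"jaw":0},{"tx":0,"ty":0,"tz":0,"roll":0,"jaw":0},{"tx":0,"ty":0,"tz":0,"roll":0,"jaw":0},{"tx":0,"ty":0,"tz":0,"roll":0,"jaw":0}]'
```

```text
position: [0.6036, 0.2326, 0.064]
force: [0.8, 0.2, -0.1]
grasp_force: 0.0
time_s: 29.95
position: [0.6021, 0.2333, 0.0662]
tcp_rot: [[0.138, 0.99, -0.006], [0.99, -0.138, 0.0], [-0.0, -0.006, -1.0]]
force: [-5.6, 1.7, 3.8]
opening: 0.13
grasp_force: 30.0
```

```bash
python3 -m jog '[{"tx":0,"ty":-0.3,"tz":0,"roll":0,"jaw":0},{"tx":0,"ty":-0.7,"tz":0,"roll":0,"jaw":0},{"tx":0,"ty":-1.3,"tz":0,"roll":0,"jaw":0},{"tx":0,"ty":-1.5,"tz":0,"roll":0,"jaw":0},{"tx":0,"ty":-1.5,"tz":0,"roll":0,"jaw":0},{"tx":0,"ty":-1.5,"tz":0,"roll":0,"jaw":0},{"tx":0,"ty":-1.5,"tz":0,"roll":0,"jaw":0},{"tx":0,"ty":0,"tz":0,"roll":0,"jaw":0}]'| grep -E 'pos|force:|open'; python3 -m jog '[{"tx":0,"ty":-1.5,"tz":0,"roll":0,"jaw":0},{"tx":0,"ty":-1.5,"tz":0,"roll":0,"jaw":0},{"tx":0,"ty":-1.5,"tz":0,"roll":0,"jaw":0},{"tx":0,"ty":-1.5,"tz":0,"roll":0,"jaw":0},{"tx":0,"ty":-1,"tz":0,"roll":0,"jaw":0},{"tx":0,"ty":-0.5,"tz":0,"roll":0,"jaw":0},{"tx":0,"ty":0,"tz":0,"roll":0,"jaw":0}]'| grep -E 'pos|force:|open'; python3 g.py .4435 .2565 .066 -7.8
```

```text
position: [0.5206, 0.2458, 0.0662]
force: [-1.5, 5.3, 1.3]
opening: 0.131
grasp_force: 30.0
position: [0.4492, 0.2568, 0.0663]
force: [0.6, 8.7, -2.1]
opening: 0.136
grasp_force: 30.0
pos [0.4492 0.2568 0.0663] yang -8.0 F [ 0.6  8.7 -2.1] t 31.45 open 0.136
tx,ty,tz cm [-0.11 -0.57  0.02] roll -0.003
```

```bash
python3 -m jog '[{"tx":0.1,"ty":-0.4,"tz":0,"roll":0,"jaw":0},{"tx":0,"ty":-0.3,"tz":0,"roll":0,"jaw":0},{"tx":0,"ty":-0.2,"tz":0,"roll":0,"jaw":0},{"tx":0,"ty":0,"tz":0,"roll":0,"jaw":0},{"tx":0,"ty":0,"tz":0,"roll":0,"jaw":0},{"tx":0,"ty":0,"tz":0,"roll":0,"jaw":0}]'| grep -E 'pos|force:|open'
```

```text
position: [0.4437, 0.2577, 0.0663]
force: [6.8, 2.7, -7.5]
opening: 0.138
grasp_force: 30.1
```

At the outer stop (6.8 N, x = 0.4437, the same as at the start). I release, lift clear and check.

```bash
python3 -m jog '[{"tx":0,"ty":0.2,"tz":0,"roll":0,"jaw":0.4},{"tx":0,"ty":0,"tz":0,"roll":0,"jaw":0.4},{"tx":0,"ty":0,"tz":0,"roll":0,"jaw":0.4},{"tx":0,"ty":0,"tz":-1.5,"roll":0,"jaw":0.4},{"tx":0,"ty":0,"tz":-2.5,"roll":0,"jaw":0.4},{"tx":0,"ty":-0.5,"tz":-4,"roll":0,"jaw":0.4},{"tx":2,"ty":-1,"tz":-4,"roll":0,"jaw":0.4},{"tx":4,"ty":0,"tz":0,"roll":0,"jaw":0.4}]'| grep -E 'pos|force:|open|time';python3 -m jog '[{"tx":4,"ty":0,"tz":0,"roll":0,"jaw":0.4},{"tx":4,"ty":0,"tz":0,"roll":0,"jaw":0.4},{"tx":0,"ty":0,"tz":0,"roll":0,"jaw":0.4},{"tx":0,"ty":0,"tz":0,"roll":0,"jaw":0.4}]'>/dev/null; python3 - <<'E'
from h import *
np.set_printoptions(precision=4,suppress=True)
o=[]
for n in('scene','top'):
    S=cam(n); r,c=map(int,px(S,(.55,.24,.03)));o.append(cv2.resize(S['img'][r-50:r+50,c-35:c+35],(400,571),interpolation=cv2.INTER_CUBIC))
    for t,z in(('tray_fin',.058),('tray_nest',.02),('cover_rib',.052),('pedal_pad',.075)):print(n,t,[(at(S,d['point'],z)[:2],round(d['p'],2)) for d in landmark_of(n,t)[:2]])
cv2.imwrite('pics/l.png',np.hstack(o)[:,:,::-1])
E
```

```text
time_s: 32.85
position: [0.4351, 0.3176, 0.1909]
force: [0.7, 0.2, -0.2]
opening: 0.406
grasp_force: 0.0
scene tray_fin [(array([0.4502, 0.2546]), 0.97)]
scene tray_nest [(array([0.5986, 0.2302]), 0.68), (array([0.74  , 0.2478]), 0.68)]
scene cover_rib [(array([0.5924, 0.2321]), 0.9), (array([ 0.3568, -0.0054]), 0.77)]
scene pedal_pad []
top tray_fin [(array([0.4474, 0.2597]), 0.65)]
top tray_nest [(array([0.5956, 0.2355]), 0.65)]
top cover_rib [(array([0.3389, 0.0027]), 0.77), (array([0.5991, 0.2434]), 0.64)]
top pedal_pad [(array([ 0.5624, -0.2395]), 0.76), (array([0.6759, 0.0032]), 0.66)]
```

View pics/l.png

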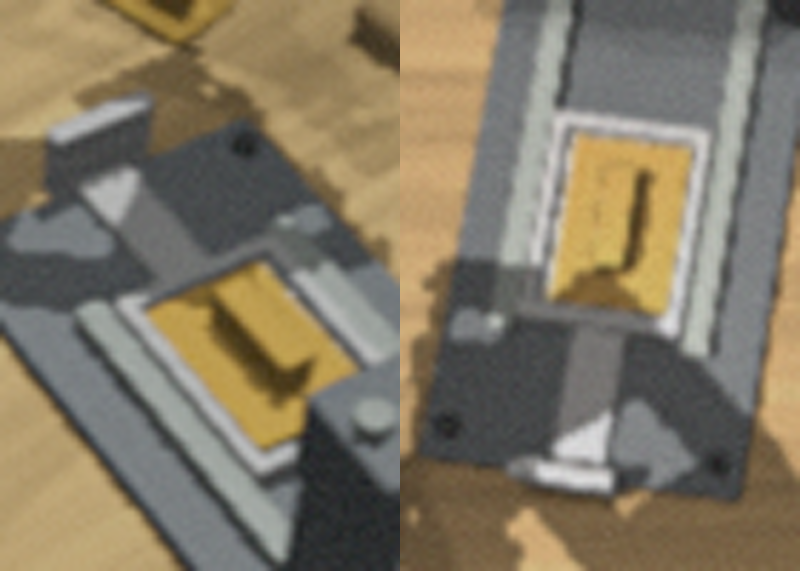

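The tray is fully out, with the fin at the same place as at the start, and the cover (plate centre at about (625,225) in the right view) is still flush in the rim. The robot is clear of everything.

```bash
python3 -c "
from rig import *
print(hand_in())"
```

```text
the job is handed in; nothing more can be done
None
```

The job is handed in, with no verdict returned: I seated the cover flush, pushed the tray home, held the pedal on its stop for over a second, let it up and drew the tray fully out with the cover still seated.

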